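Knock down the terrine presses in order

ROBOT

A 7-joint arm with a two-finger parallel gripper is mounted at the origin on a cart in front of the work surface, level with it; the furniture and walls round the work are solid. World frame = base frame: x ahead of the robot, y to its left, z up, the work surface at z = 0. Lengths are in m, angles in rad, forces in N, time in s.
With the tool pointing down it reaches from about 0.4 to 0.925 m from the base axis. Payload 5.6 kg.
Tool frame: the origin (TCP) lies midway between the tips of the shut fingers; the grasp point (between the pads) lies 19 mm behind it; x points along the fingers, y is the direction in which the jaws open and shut, and the axes are right-handed (so a half turn about x gives the same grasp; the last joint's range is limited). The gripper opens to 85 mm and grips with 20 to 120 N. Pads are 22 mm wide; open, the fingers measure 114 mm over their backs; the gripper's body (76 mm by 85 mm) begins 54 mm behind the grasp point. The pads swing forward as they close: fully open they stand 13 mm farther back than shut.
Start: joints at [-1.3, 0.468, -0.012, 1.603, 0.006, 1.071, -0.056], TCP at [0.201, 0.618, 0.231] pointing down, gripper open.
Joint ranges: [-2.53, 2.53], [-0.31, 2.02], [-1.57, 1.55], [0.28, 2.44], [-1.29, 4.43], [0.15, 1.84], [-2.92, 2.92]. Speed limits (rad/s): [2.57, 2.57, 3.14, 3.14, 3.14, 3.14, 3.14].

INTERFACE

Orientations are given as a 3x3 rotation matrix whose columns are the frame's x, y, z axes.
In Python, from cell import r gives the robot as it stands.
- The arm moves only by the tool jog_arm, never from a script. Its argument "plan" is text: rows parted by semicolons, each of 6 numbers parted by spaces: the shift along the tool's x, y, z in mm, then the turn, a rotation vector about the tool's x, y, z in degrees. A call has exactly 8 rows; each row shifts and turns the pose as measured when the row begins, along the tool's axes as they then stand; what a row does not reach is not made up. A row lasts 1/12 s, in which the tool goes at most 41.7 mm and 7.16 degrees, less where a joint would pass 70% of its speed; a pose out of reach is approached as far as the arm can. A call with a gripper value outside its range is refused whole. "jaw" is the opening, from 0 (shut) to 1 (fully open), set as the call begins (left out, the last holds). The fingers move at their own pace and stop on an object; "force" is the grip in N (left out, the last holds). Time passes only in rows, so rows that do not move let the fingers close, or fill a call up. It gives the time, the measured TCP pose, the force and the opening at its end, in the units of the state.
- r.read_state(): the state, without advancing time (a new reading comes with each control period).
- r.get_image(name): name is "scene" or "top"; returns the picture (420x560x3 uint8, red, green, blue); there is no depth.
- r.camera_params(name): a dict with "mtx" (3x3 intrinsics, pixels), "origin" and "attitude" of the camera in the world. Camera axes: x right, y up, looking along -z (the intrinsics and any distortion apply to the point x, -y, -z); pixel columns grow to the right and rows downward; lengths in m; the calibration is good to about 2 mm. A picture is of the moment at which its call begins. camera_params takes no time and is no camera call.
- r.finish_job(): hands the job in, once; it reports no verdict.
Trained networks look in the newest picture that a camera, given by its name, has taken for a name from the list of things; names that differ only in an ending like _2 or _b are one class to them, and where a whole thing is asked for, a point or a joint stands for the part that bears it (a point fixed in the world has none). Each returns a list of dicts, best first, with "p" (0 to 1); they miss things now and then, are a little off and sometimes report something else, mostly with a low value. They report only what shows in the picture. A call takes as long as a camera call. They do not tell look-alikes from the thing itself.
- r.silhouettes(camera, label): "pixels" (420x560 bool, what is visible of it) and "centre" ([row, column] in pixels, amid what is visible of it).
- r.spot_point(camera, label): "centre" ([row, column] in pixels: a listed point, or the origin of a listed thing).
The state is a dict: "time_s": time; "joint_pos": joint angles; "qvel": joint speeds; "joint_efforts": joint torques, N m; "tcp_pos": TCP position; "tool_rot": TCP orientation; "ft_force": force on the tool from outside, world axes, zero at the start; "torque": the same for the moment, N m; "grip_width": finger opening in m.
Only numpy, scipy, OpenCV 4.12 (cv2) and the standard library are available. Lean on these libraries where they do the work, as an engineer would, in place of code of your own. Each camera call takes 0.05 s, during which the arm holds its last target. There are 200 camera calls.

TASK

Take the steel meat pounder by its handle and knock the sprung plungers of the three terrine presses fully down to their stops, one after another: first the press with one stud on its ledge, then the one with two studs, then the one with three. Touch the presses only with the pounder, not with the hand or arm. Then stand the pounder upright on its striking face well inside the edges of the white chopping board where it was found and let go, and leave the squeeze bottle, spice jar and steel shaker standing where they are.

Things in the scene. Friction and masses are not known exactly. Their poses are not given: they have to be found in the camera images.
- pounder: Meat pounder standing upright: a flat-faced steel head, a rectangular bar 84 (its x) x 40 (its y) x 24 mm high, with one upright black square handle, 24 x 24 mm (sides along its x and y), rising from the middle of the head to 132 mm above the face. About 0.5 kg. Origin: centre of the striking face (underside); z up along the handle.
- board: White chopping board, 227 (its x) x 161 (its y) x 12 mm, fixed, lying flat with its long side roughly across the table; the pounder and the spice jar stand on it. Origin: centre of its underside.
- press_one: Terrine press with one stud (16 mm wide, 8 high) on the ledge at its -x end. Body 136 (x) x 92 (y) mm, deck 45 high, fixed. On it two steel cheeks along x, 88 long, 16 thick, tops 76 high, 58 mm gap between them (y -29 to +29); the plunger stands mid-gap and sinks below the cheek tops, so the pounder's head must lie along x. Bar on +x end 59 high. Origin: centre of underside.
- plunger_one (a joint): Travel of the sprung plunger of the press with one stud: 0 = fully up, 0.030 m = fully down at its stop. It takes about 12 to 16 N, and friction holds it where it is left.
- top_one (a point): Centre of the flat top of that plunger's mushroom head (34 mm wide, 10 mm thick) on the press with one stud; 90 mm above the table fully up, 60 mm fully down.
- press_two: Terrine press with two studs (16 mm wide, 8 high) on the ledge at its -x end. Body 136 (x) x 92 (y) mm, deck 45 high, fixed. On it two steel cheeks along x, 88 long, 16 thick, tops 76 high, 58 mm gap between them (y -29 to +29); the plunger stands mid-gap and sinks below the cheek tops, so the pounder's head must lie along x. Bar on +x end 59 high. Origin: centre of underside.
- plunger_two (a joint): Travel of the sprung plunger of the press with two studs: 0 = fully up, 0.030 m = fully down at its stop. It takes about 12 to 16 N, and friction holds it where it is left.
- top_two (a point): Centre of the flat top of that plunger's mushroom head (34 mm wide, 10 mm thick) on the press with two studs; 90 mm above the table fully up, 60 mm fully down.
- press_three: Terrine press with three studs (16 mm wide, 8 high) on the ledge at its -x end. Body 136 (x) x 92 (y) mm, deck 45 high, fixed. On it two steel cheeks along x, 88 long, 16 thick, tops 76 high, 58 mm gap between them (y -29 to +29); the plunger stands mid-gap and sinks below the cheek tops, so the pounder's head must lie along x. Bar on +x end 59 high. Origin: centre of underside.
- plunger_three (a joint): Travel of the sprung plunger of the press with three studs: 0 = fully up, 0.030 m = fully down at its stop. It takes about 12 to 16 N, and friction holds it where it is left.
- top_three (a point): Centre of the flat top of that plunger's mushroom head (34 mm wide, 10 mm thick) on the press with three studs; 90 mm above the table fully up, 60 mm fully down.
- bottle: Pale squeeze bottle, 58 mm wide, 175 mm tall, standing among the presses. A bystander. Origin: centre of the underside.
- spice_jar: Spice jar with black cap, 45 mm wide, 105 mm tall, standing on the board. A bystander. Origin: centre of the underside.
- shaker: Steel shaker, 52 mm wide, 88 mm tall, standing. A bystander. Origin: centre of the underside.
Not all that is in view belongs to the job. Leave any blue look-alike of the pounder alone.

How it is judged:
By the outcome, as a careful person would: the job done as asked, in the order asked, and still so for the second after the job is handed in, with the robot touching nothing.
It also fails if it takes over 61 s, if anything falls off the work surface, if the arm or the gripper's body presses on something with over 40 N, if the wrist force passes 120 N, or if a joint passes its speed limit or range.

## Working session

There is one attempt and no reset: what is moved stays moved. The work goes in short steps, Python scripts to look and compute and a tool call to move; the robot and the scene stay as the last step left them, time stands still between calls to the robot, and variables do not carry over. Pictures are saved under pics/ and viewed, about 8 in all and at most 12, crops included, and the job is handed in when it is done.

Besides the shell and the picture viewer there is one more tool, called after "Request:" as name(argument=value, ...) on one line, values as JSON. jog_arm: Moves the arm, as the interface text tells. Its arguments: {"type":"object","properties":{"plan":{"type":"string"},"jaw":{"type":"number"},"force":{"type":"number"}},"required":["plan"]}

```bash
mkdir -p pics
cat > h.py <<'E'
import numpy as np, cv2
from cell import r
def ray(cam,rc,z):
    p=r.camera_params(cam);K=np.array(p["mtx"]);o=np.array(p["origin"]);A=np.array(p["attitude"])
    d=np.linalg.inv(K)@[rc[1],rc[0],1]; d=A@np.array([d[0],-d[1],-d[2]])
    return o+d*(z-o[2])/d[2]
def proj(cam,P):
    p=r.camera_params(cam);K=np.array(p["mtx"]);c=np.array(p["attitude"]).T@(np.array(P)-p["origin"])
    q=K@[c[0],-c[1],-c[2]]; return (q[:2]/q[2])[::-1]
def save(cam,n):
    im=r.get_image(cam); cv2.imwrite(f"pics/{n}.png",cv2.cvtColor(im,cv2.COLOR_RGB2BGR)); return im
E
python3 - <<'E'
from h import *
np.set_printoptions(precision=4,suppress=True)
for c in("scene","top"):
    save(c,c+"0"); print(r.camera_params(c))
    for l,z in [("pounder",.012),("board",0),("press_one",0),("press_two",0),("press_three",0),("top_one",.09),("top_two",.09),("top_three",.09),("bottle",0),("spice_jar",.012),("shaker",0)]:
        for d in r.spot_point(c,l)[:4]:
            if d["p"]>.2: print(c,l,round(d["p"],2),np.array(d["centre"]),ray(c,d["centre"],z))
s=r.read_state();print(s["time_s"],s["tool_rot"],s["tcp_pos"],s["grip_width"])
E
```

```text
{'mtx': array([[472.1059,   0.    , 272.0679],
       [  0.    , 472.1059, 205.2468],
       [  0.    ,   0.    ,   1.    ]]), 'origin': array([-0.1168, -1.2312,  0.8916]), 'attitude': array([[ 0.8667,  0.2617, -0.4247],
       [-0.4986,  0.429 , -0.7532],
       [-0.015 ,  0.8646,  0.5023]])}
scene pounder 0.72 [194.9 301.8] [0.7642 0.097  0.012 ]
scene pounder 0.6 [321.  318.8] [ 0.4317 -0.4954  0.012 ]
scene board 0.91 [272.6 277.8] [ 0.4501 -0.2539  0.    ]
scene board 0.45 [210.4 260.9] [0.583  0.0946 0.    ]
scene press_one 0.6 [229.8 262.2] [ 0.5238 -0.0226  0.    ]
scene press_two 0.97 [190.4 210.7] [0.4868 0.3358 0.    ]
scene press_three 0.93 [205.1 255.9] [0.5857 0.1386 0.    ]
scene top_one 0.52 [207.5 258.7] [ 0.5152 -0.0187  0.09  ]
scene top_two 0.44 [173.1 211.8] [0.4858 0.3051 0.09  ]
scene top_three 0.55 [209.7 258.2] [ 0.5069 -0.0306  0.09  ]
scene top_three 0.4 [184.9 250.6] [0.5678 0.1402 0.09  ]
scene bottle 0.71 [213.5 215.1] [0.4289 0.1625 0.    ]
scene spice_jar 0.93 [278.9 252.8] [ 0.3648 -0.2547  0.012 ]
scene shaker 0.81 [174.5 253.5] [0.6993 0.3719 0.    
[... 619 characters left out ...]
0137  0.    ]
top press_two 0.68 [232.2 136.9] [0.4897 0.3321 0.    ]
top press_two 0.6 [228.8 133.9] [0.4996 0.3417 0.    ]
top top_one 0.61 [218.7 251.1] [ 0.5216 -0.0084  0.09  ]
top top_two 0.44 [231.  132.3] [0.4836 0.3137 0.09  ]
top top_three 0.74 [277.9 337.6] [ 0.365  -0.2431  0.09  ]
top top_three 0.56 [194.1 195.2] [0.5883 0.1477 0.09  ]
top top_three 0.28 [162.1 137.9] [0.6776 0.3124 0.09  ]
top bottle 0.75 [247.3 194.5] [0.4475 0.1604 0.    ]
top spice_jar 0.39 [246.1 338.3] [ 0.4556 -0.2597  0.012 ]
top shaker 0.95 [163.1 137.5] [0.7004 0.3455 0.    ]
1.2 [[ 0.      0.3087  0.9511]
 [-0.      0.9511 -0.3087]
 [-1.     -0.      0.    ]] [0.2007 0.6183 0.2313] 0.08493355084529373
```

View pics/top0.png

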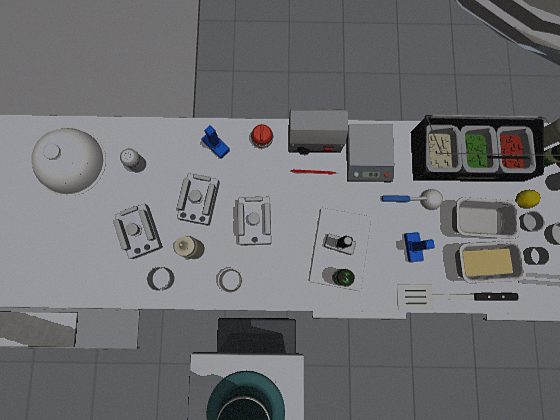

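View pics/scene0.png

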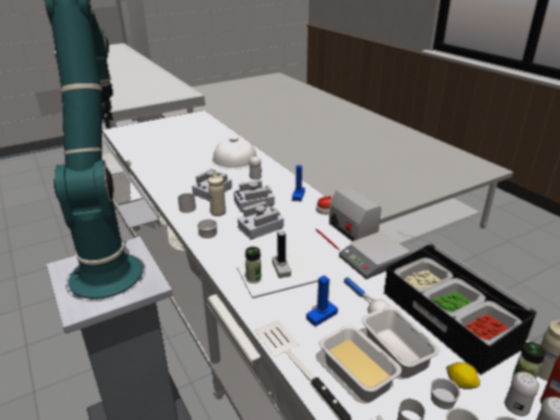

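The top view shows presses at about (135,230), (197,198) and (253,220), and the pounder and jar on the board at (340,245). I'll zoom in for the studs and yaws.

Run:
```python
from h import *
im=cv2.imread("pics/top0.png")
a=cv2.resize(im[170:262,110:280],None,fx=4.7,fy=4.7,interpolation=cv2.INTER_CUBIC); 
cv2.imwrite("pics/cropA.png",a)
b=cv2.resize(im[200:295,300:380],None,fx=6,fy=6,interpolation=cv2.INTER_CUBIC); cv2.imwrite("pics/cropB.png",b)
for l in("press_one","press_two","press_three","pounder","board","spice_jar"):
    for d in r.silhouettes("top",l)[:4]:
        m=d["pixels"].astype(np.uint8)
        ys,xs=np.nonzero(m)
        if d["p"]<.3 or len(xs)<20: continue
        print(l,round(d["p"],2),np.round(d["centre"]),m.sum(),cv2.minAreaRect(np.c_[xs,ys].astype(np.float32)))
print([proj("top",[.45,-.258,z]) for z in(.012,.144)])
```

```text
press_one 0.64 [218. 254.] 108 ((254.0, 218.5), (11.0, 10.0), 90.0)
press_one 0.56 [222. 253.] 1589 ((254.5, 221.5), (49.0, 33.0), 90.0)
press_two 0.8 [230. 138.] 1801 ((136.23492431640625, 231.1379852294922), (49.057491302490234, 39.12778091430664), 71.02959442138672)
press_three 0.95 [198. 197.] 1672 ((196.48077392578125, 199.0961456298828), (36.2814826965332, 48.63679504394531), 11.309932708740234)
pounder 0.84 [143. 215.] 435 ((214.05001831054688, 142.35000610351562), (32.88967514038086, 15.962453842163086), 52.12501525878906)
pounder 0.82 [245. 413.] 650 ((419.40545654296875, 245.9324188232422), (30.90700912475586, 29.756216049194336), 80.53767395019531)
pounder 0.63 [244. 337.] 476 ((340.4500427246094, 242.65000915527344), (30.990318298339844, 18.024980545043945), 18.434947967529297)
board 0.97 [252. 338.] 3349 ((340.1473388671875, 248.86207580566406), (54.16355895996094, 77.81201934814453), 9.188836097717285)
spice_jar 0.64 [280. 342.] 309 ((343.0, 277.5), (17.0, 22.0), 90.0)
[array([248.01858572, 337.7292951 ]), array([244.59309109, 346.40144524])]
```

View pics/cropA.png

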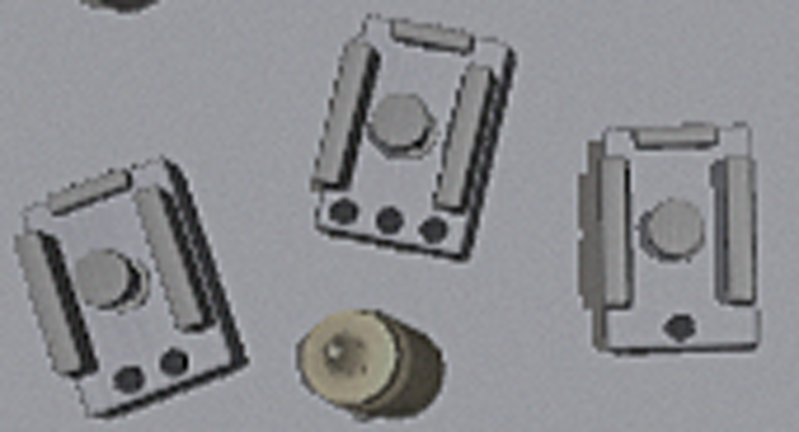

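View pics/cropB.png

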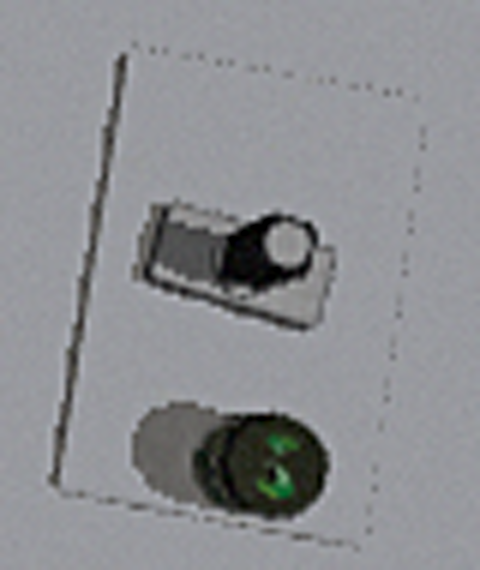

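Confirmed by the crops: one stud on the right press, two on the left, three in the middle, all with studs towards the robot. The pounder handle top is at about px (348,240) and the jar is below it. Next, world positions and yaws from the crop points.

Run:
```python
from h import *
np.set_printoptions(precision=4,suppress=True)
A=lambda u,v,z: ray("top",(170+v/4.7,110+u/4.7),z)
B=lambda u,v,z: ray("top",(200+v/6,300+u/6),z)
yaw=lambda a,b: round(float(np.degrees(np.arctan2(*(b-a)[[1,0]]))),1)
for n,t,l,rr in [("one",(673,230),((604,303),(604,158)),((752,300),(749,157))),("two",(105,279),((62,375),(22,237)),((210,325),(165,190))),("three",(401,123),((314,187),(357,43)),((461,210),(492,70)))]:
    print(n,A(*t,.09)[:2],[yaw(A(*a,.076),A(*b,.076)) for a,b in(l,rr)])
print("handle",B(290,243,.144),"yaw",yaw(B(308,327,.036),B(150,284,.036)),"corners",B(333,250,.036),B(308,327,.036),B(150,205,.036))
for p in((125,50),(420,97),(362,545),(55,490)):print("board",B(*p,.012))
print("jar",B(275,465,.117))
s=r.read_state();print(s["time_s"],s["tcp_pos"],s["joint_pos"])
```

```text
one [ 0.5211 -0.0142] [1.6, 2.0]
two [0.488  0.3139] [20.3, 21.7]
three [0.5824 0.1471] [-13.4, -10.1]
handle [ 0.4606 -0.2632  0.144 ] yaw 75.5 corners [ 0.4671 -0.305   0.036 ] [ 0.4305 -0.2923  0.036 ] [ 0.4874 -0.218   0.036 ]
board [ 0.5664 -0.2098  0.012 ]
board [ 0.5449 -0.3548  0.012 ]
board [ 0.3289 -0.3207  0.012 ]
board [ 0.3528 -0.1746  0.012 ]
jar [ 0.3664 -0.2601  0.117 ]
1.5 [0.2007 0.6183 0.2313] [-1.3     0.4675 -0.0116  1.6027  0.006   1.0714 -0.0563]
```

Request:
jog_arm(plan="0 0 40 0 0 0;0 0 40 0 0 0;0 0 40 0 0 0;0 0 40 0 0 0;0 -15 38 0 0 0;0 -30 28 0 0 0;0 -40 10 0 0 0;0 -40 5 0 0 0", jaw=1, force=100)

```text
time_s: 2.17
tcp_pos: [0.397, 0.4289, 0.228]
tool_rot: [[-0.001, 0.293, 0.956], [0.006, 0.956, -0.293], [-1.0, 0.006, -0.003]]
ft_force: [-0.2, 0.1, 0.1]
grip_width: 0.0857
```

Request:
jog_arm(plan="0 -41 5 0 0 0;0 -41 5 0 0 0;0 -41 5 0 0 0;0 -41 5 0 0 0;0 -41 5 0 0 0;0 -41 5 0 0 0;0 -41 5 0 0 0;0 -41 5 0 0 0")

```text
time_s: 2.83
tcp_pos: [0.3383, 0.1012, 0.2259]
tool_rot: [[0.002, 0.296, 0.955], [0.009, 0.955, -0.296], [-1.0, 0.009, -0.0]]
ft_force: [1.5, -0.2, -0.1]
grip_width: 0.0857
```

Request:
jog_arm(plan="0 -27 31 0 0 0;0 -27 31 0 0 0;0 -32 26 0 0 0;0 -34 22 0 0 0;0 -34 22 0 0 0;0 -34 22 0 0 0;0 -34 22 -1 0 0;0 -34 22 -1 0 0")

```text
time_s: 3.5
tcp_pos: [0.4504, -0.2111, 0.2267]
tool_rot: [[0.013, 0.256, 0.967], [0.014, 0.967, -0.256], [-1.0, 0.017, 0.009]]
ft_force: [0.6, 2.4, -0.1]
grip_width: 0.0852
```

Request:
jog_arm(plan="0 -25 15 0 0 0;0 -20 10 0 0 0;0 0 0 0 0 0;0 0 0 0 0 0;0 0 0 0 0 0;0 0 0 0 0 0;0 0 0 0 0 0;0 0 0 0 0 0")

```text
time_s: 4.17
tcp_pos: [0.4637, -0.2702, 0.2269]
tool_rot: [[0.015, 0.262, 0.965], [0.009, 0.965, -0.262], [-1.0, 0.013, 0.012]]
ft_force: [-0.4, -0.5, -0.3]
grip_width: 0.085
```

Run:
```python
from h import *
np.set_printoptions(precision=4,suppress=True)
im=save("scene","s1"); im2=save("top","t1")
for l in["pounder"]:
    print([(d["p"],d["centre"]) for d in r.spot_point("scene",l)[:3]])
s=r.read_state();print(s["time_s"],s["tcp_pos"],s["tool_rot"],s["joint_pos"],proj("scene",s["tcp_pos"]))
a=cv2.resize(cv2.imread("pics/s1.png")[150:300,210:350],None,fx=4,fy=4,interpolation=cv2.INTER_CUBIC)
cv2.imwrite("pics/s1c.png",a)
```

```text
[(0.96, [270.2, 280.9]), (0.59, [196.7, 301.1]), (0.57, [318.9, 321.0])]
4.3167 [ 0.4638 -0.2707  0.227 ] [[ 0.0155  0.2628  0.9647]
 [ 0.0088  0.9648 -0.2629]
 [-0.9998  0.0126  0.0127]] [-0.0367  0.3031  0.6198  1.9236 -0.2305  0.9727  1.9958] [209.1135 284.4252]
```

View pics/s1c.png

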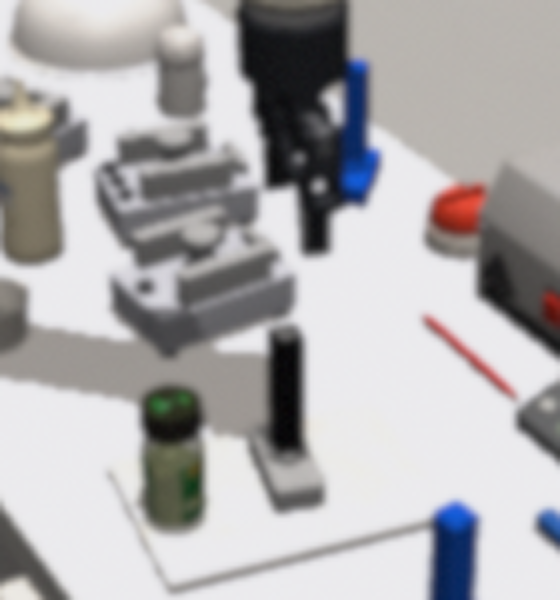

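The close view shows the pounder just below the hand, with its handle top at about px (281,234) in the scene picture and clear of the fingers.

Run:
```python
from h import *
np.set_printoptions(precision=4,suppress=True)
print(ray("scene",(233.5,281.2),.144),ray("scene",(270.2,280.9),.012))
# head top corners/edges at z=.036 in scene crop
C=lambda u,v,z: ray("scene",(150+v/4,210+u/4),z)
print(C(278,490,.036),C(322,486,.036),C(252,440,.036))
```

```text
[ 0.4575 -0.2629  0.144 ] [ 0.4563 -0.2619  0.012 ]
[ 0.4317 -0.2955  0.036 ] [ 0.4614 -0.3079  0.036 ] [ 0.4456 -0.2337  0.036 ]
```

Request:
jog_arm(plan="0 4 -5 0 0.7 -0.7;0 3 -4 0 0 0;20 0 0 0 0 0;25 0 0 0 0 0;25 0 0 0 0 0;25 0 0 0 0 0;15 0 0 0 0 0;5 0 0 0 0 0")

```text
time_s: 4.98
tcp_pos: [0.4602, -0.2595, 0.1114]
tool_rot: [[0.012, 0.259, 0.966], [-0.001, 0.966, -0.259], [-1.0, 0.002, 0.012]]
ft_force: [-0.2, 0.4, 0.1]
grip_width: 0.0854
```

Request:
jog_arm(plan="8 0 -3 0 0.7 0;6 0 0 0 0.4 0;0 0 0 0 0 0;0 0 0 0 0 0;0 0 0 0 0 0;0 0 0 0 0 0;0 0 0 0 0 0;0 0 0 0 0 0")

```text
time_s: 5.65
tcp_pos: [0.459, -0.2592, 0.0991]
tool_rot: [[-0.004, 0.258, 0.966], [0.003, 0.966, -0.258], [-1.0, 0.002, -0.005]]
ft_force: [0.2, 0.4, -0.6]
grip_width: 0.0856
```

Request:
jog_arm(plan="0 0 0 0 0 0;0 0 0 0 0 0;0 0 0 0 0 0;0 0 0 0 0 0;0 0 0 0 0 0;0 0 0 0 0 0;0 0 0 0 0 0;0 0 0 0 0 0", jaw=0, force=110)

```text
time_s: 6.32
tcp_pos: [0.4597, -0.2599, 0.1002]
tool_rot: [[-0.002, 0.258, 0.966], [0.003, 0.966, -0.258], [-1.0, 0.002, -0.002]]
ft_force: [0.9, -0.2, 0.7]
grip_width: 0.0229
```

Request:
jog_arm(plan="-20 0 0 0 0 0;-25 0 0 3 0 0;-25 0 0 7 0 0;-20 0 0 7 0 0;-20 0 0 7 0 0;-15 0 0 7 0 0;-12 0 0 7 0 0;0 0 0 7 0 0")

```text
time_s: 6.98
tcp_pos: [0.4519, -0.2547, 0.2334]
tool_rot: [[-0.025, 0.876, 0.483], [0.014, 0.483, -0.876], [-1.0, -0.015, -0.024]]
ft_force: [1.2, -0.2, -5.5]
grip_width: 0.0229
```

Request:
jog_arm(plan="0 20 0 7 0 0;0 20 0 7 0 0;0 0 0 7 0 0;0 0 0 6 0 0;0 0 0 0 0 0;0 0 0 0 0 0;0 0 0 0 0 0;0 0 0 0 0 0")

```text
time_s: 7.65
tcp_pos: [0.4833, -0.2315, 0.2259]
tool_rot: [[-0.039, 0.999, 0.029], [0.02, 0.03, -0.999], [-0.999, -0.038, -0.021]]
ft_force: [-0.4, -0.5, -6.4]
grip_width: 0.0227
```

Request:
jog_arm(plan="-10 5 -27 0 -0.6 1;0 5 -27 0 -0.6 1;0 5 -27 0 0 0.3;0 5 -27 0 0 0;0 5 -27 0 0 0;0 5 -27 0 0 0;0 5 -27 0 0 0;0 3 -27 0 0 0")

```text
time_s: 8.32
tcp_pos: [0.512, -0.0184, 0.2369]
tool_rot: [[0.004, 1.0, 0.02], [-0.002, 0.02, -1.0], [-1.0, 0.004, 0.002]]
ft_force: [0.3, -0.3, -5.8]
grip_width: 0.0228
```

Request:
jog_arm(plan="0 0 0 0 0 0;0 0 0 0 0 0;0 0 0 0 0 0;0 0 0 0 0 0;0 0 0 0 0 0;0 0 0 0 0 0;0 0 0 0 0 0;0 0 0 0 0 0")

```text
time_s: 8.98
tcp_pos: [0.5108, -0.0151, 0.2366]
tool_rot: [[0.002, 1.0, 0.028], [0.003, 0.028, -1.0], [-1.0, 0.003, -0.003]]
ft_force: [-0.4, 0.5, -6.1]
grip_width: 0.0228
```

Run:
```python
from h import *
np.set_printoptions(precision=4,suppress=True)
save("scene","s2"); save("top","t2")
s=r.read_state();print(s["time_s"],s["tcp_pos"],s["tool_rot"],s["joint_pos"],proj("scene",s["tcp_pos"]))
a=cv2.resize(cv2.imread("pics/s2.png")[150:250,200:310],None,fx=5,fy=5,interpolation=cv2.INTER_CUBIC)
b=cv2.resize(cv2.imread("pics/t2.png")[170:270,215:265],None,fx=5,fy=5,interpolation=cv2.INTER_CUBIC)
cv2.imwrite("pics/s2c.png",np.hstack([a,b]))
```

```text
9.0833 [ 0.5109 -0.0149  0.2366] [[ 0.0025  0.9996  0.0288]
 [ 0.0028  0.0288 -0.9996]
 [-1.      0.0026 -0.0027]] [-0.7924  0.2912  0.9107  1.9785 -0.2771  0.9969  0.2789] [167.8515 255.6092]
```

View pics/s2c.png

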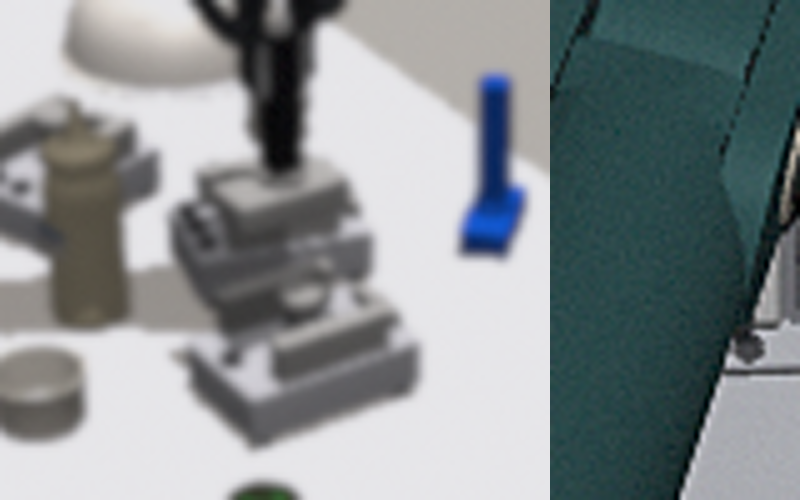

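The pounder hangs straight above press one. Its plunger top shows at scene px (261,209). I'll cross-check that with the scene camera.

Run:
```python
from h import *
np.set_printoptions(precision=4,suppress=True)
C=lambda u,v,z: ray("scene",(150+v/5,200+u/5),z)
print("plunger",C(305,290,.09))
yaw=lambda a,b: np.degrees(np.arctan2(*(b-a)[[1,0]]))
print("cheek",yaw(C(275,352,.076),C(397,315,.076)),"body",yaw(C(252,405,.045),C(418,350,.045)))
zt=.2366-.088+.024
print("head",yaw(C(238,218,zt),C(355,190,zt)),C(238,218,zt),C(355,190,zt),C(200,175,zt))
s=r.read_state()
for l in("top_two","top_three","top_one"):
  for c in("scene","top"):
    print(l,c,[(round(d["p"],2),ray(c,d["centre"],.09)[:2]) for d in r.spot_point(c,l)[:3]])
```

```text
plunger [ 0.5202 -0.0257  0.09  ]
cheek -0.7549172530023952 body 0.8008282910123966
head -4.239197526829824 [ 0.4616 -0.0488  0.1726] [ 0.5436 -0.0548  0.1726] [0.4673 0.0165 0.1726]
top_two scene [(0.69, array([0.5602, 0.0971])), (0.55, array([0.5174, 0.3461]))]
top_two top [(0.58, array([0.4901, 0.3142]))]
top_three scene []
top_three top []
top_one scene [(0.63, array([ 0.332 , -0.3374])), (0.47, array([ 0.5202, -0.0054])), (0.37, array([0.4889, 0.3083]))]
top_one top []
```

Request:
jog_arm(plan="0 5 2 0 0 0;8 5 2 0 0 0;12 0 0 0 0 0;12 0 0 0 0 0;10 0 0 0 0 0;7 0 0 0 0 0;0 0 0 0 0 0;0 0 0 0 0 0")

```text
time_s: 10.05
tcp_pos: [0.5215, -0.0179, 0.1801]
tool_rot: [[-0.001, 1.0, 0.031], [0.001, 0.031, -1.0], [-1.0, -0.001, -0.001]]
ft_force: [-0.0, 0.6, -5.7]
grip_width: 0.0228
```

Run:
```python
from h import *
np.set_printoptions(precision=4,suppress=True)
save("scene","s3")
s=r.read_state();print(s["time_s"],s["tcp_pos"],s["tool_rot"],s["ft_force"])
a=cv2.resize(cv2.imread("pics/s3.png")[165:255,215:305],None,fx=6.6,fy=6.6,interpolation=cv2.INTER_CUBIC)
cv2.imwrite("pics/s3c.png",a)
```

```text
10.1 [ 0.5213 -0.0178  0.1802] [[-0.0014  0.9995  0.031 ]
 [ 0.0014  0.031  -0.9995]
 [-1.     -0.0014 -0.0014]] [ 0.2294  0.5912 -6.1615]
```

View pics/s3c.png

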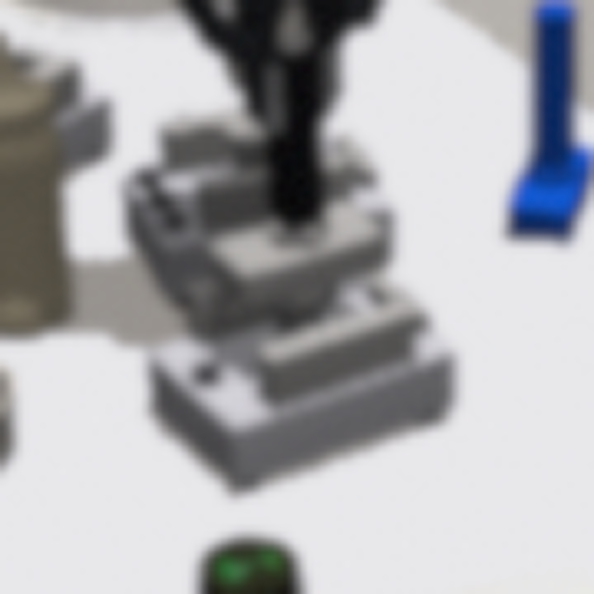

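The head sits over the gap above the plunger, so I'll press gently and watch the force.

Request:
jog_arm(plan="4 0 0 0 0 0;5 0 0 0 0 0;5 0 0 0 0 0;5 0 0 0 0 0;0 0 0 0 0 0;0 0 0 0 0 0;0 0 0 0 0 0;0 0 0 0 0 0")

```text
time_s: 10.77
tcp_pos: [0.5228, -0.0179, 0.1624]
tool_rot: [[0.002, 1.0, 0.031], [0.004, 0.031, -1.0], [-1.0, 0.002, -0.004]]
ft_force: [-0.4, -1.1, -2.6]
grip_width: 0.0229
```

Request:
jog_arm(plan="4 0 0 0 0 0;5 0 0 0 0 0;5 0 0 0 0 0;5 0 0 0 0 0;4 0 0 0 0 0;0 0 0 0 0 0;0 0 0 0 0 0;0 0 0 0 0 0")

```text
time_s: 11.43
tcp_pos: [0.5252, -0.0193, 0.1497]
tool_rot: [[0.005, 0.999, 0.031], [0.014, 0.031, -0.999], [-1.0, 0.005, -0.014]]
ft_force: [0.6, 0.5, -6.6]
grip_width: 0.0226
```

Request:
jog_arm(plan="4 0 0 0 0 0.0;5 0 0 0 0 0;6 0 0 0 0 0;6 0 0 0 0 0;6 0 0 0 0 0;6 0 0 0 0 0;6 0 0 0 0 0;6 0 0 0 0 0")

```text
time_s: 12.1
tcp_pos: [0.528, -0.023, 0.1467]
tool_rot: [[-0.005, 0.999, 0.034], [0.056, 0.034, -0.998], [-0.998, -0.003, -0.056]]
ft_force: [-20.7, -0.0, 62.6]
grip_width: 0.0228
```

Request:
jog_arm(plan="-4 0 0 0 -1 0;-8 0 0 0 0 0;-20 0 0 0 -1 0;-25 0 0 0 0 0;-25 0 0 0 0 0;-25 0 0 0 0 0;-25 0 0 0 0 0;-20 0 0 0 0 0")

```text
time_s: 12.77
tcp_pos: [0.5247, -0.0258, 0.2975]
tool_rot: [[-0.017, 0.999, 0.034], [0.018, 0.034, -0.999], [-1.0, -0.016, -0.018]]
ft_force: [0.3, 0.7, -6.0]
grip_width: 0.0228
```

Run:
```python
from h import *
np.set_printoptions(precision=4,suppress=True)
save("scene","s4"); save("top","t4")
s=r.read_state();print(s["time_s"],s["tcp_pos"],s["tool_rot"],s["ft_force"])
a=cv2.resize(cv2.imread("pics/s4.png")[150:250,200:310],None,fx=5,fy=5,interpolation=cv2.INTER_CUBIC)
b=cv2.resize(cv2.imread("pics/t4.png")[170:270,215:265],None,fx=5,fy=5,interpolation=cv2.INTER_CUBIC)
cv2.imwrite("pics/s4c.png",np.hstack([a,b]))
```

```text
12.8667 [ 0.5265 -0.0259  0.2988] [[-0.0115  0.9993  0.0345]
 [ 0.0189  0.0347 -0.9992]
 [-0.9998 -0.0108 -0.0193]] [ 0.4395 -0.5004 -6.2778]
```

View pics/s4c.png

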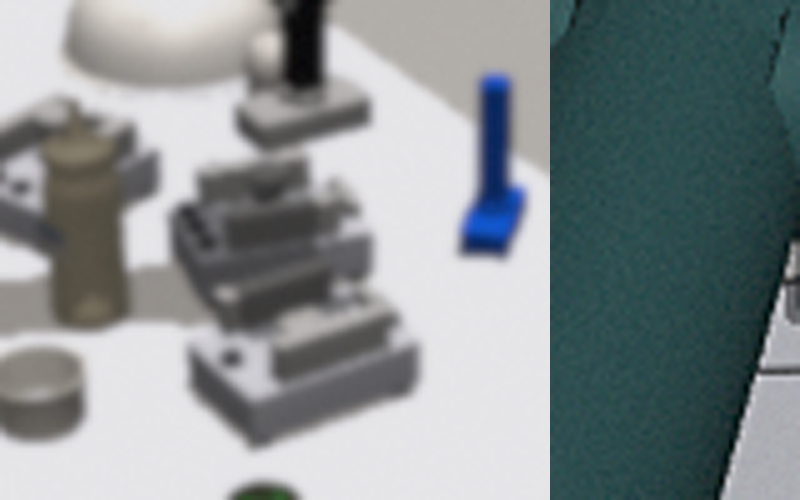

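Request:
jog_arm(plan="0 0 -25 0 -1 0.6;0 -2 -37 0 0 0;0 -3 -39 0 0 0;0 -3 -39 0 0 0;0 -3 -39 0 0 0;0 -3 -39 0 0 0;0 -3 -39 0 0 0;0 -3 -39 0 0 0")

```text
time_s: 13.53
tcp_pos: [0.4927, 0.2683, 0.2822]
tool_rot: [[-0.011, 1.0, 0.013], [-0.011, 0.013, -1.0], [-1.0, -0.011, 0.011]]
ft_force: [1.4, 0.2, -5.5]
grip_width: 0.023
```

Request:
jog_arm(plan="0 0 -15 -6 0 0;0 0 0 -6 0 0;0 0 0 -6 0 0;0 0 0 0 0 0;0 0 0 0 0 0;0 0 0 0 0 0;0 0 0 0 0 0;0 0 0 0 0 0")

```text
time_s: 14.2
tcp_pos: [0.4813, 0.297, 0.2627]
tool_rot: [[-0.029, 0.938, 0.346], [-0.023, 0.346, -0.938], [-0.999, -0.036, 0.011]]
ft_force: [0.3, 0.2, -5.8]
grip_width: 0.0228
```

Run:
```python
from h import *
np.set_printoptions(precision=4,suppress=True)
save("scene","s5"); save("top","t5")
s=r.read_state();print(s["time_s"],s["tcp_pos"],s["tool_rot"],s["ft_force"])
for l in("top_two","top_three","top_one"):
  for c in("scene","top"):
    print(l,c,[(round(d["p"],2),np.array(d["centre"]),ray(c,d["centre"],.09)[:2]) for d in r.spot_point(c,l)[:3]])
print(proj("top",(.521,-.017,.06)),proj("top",(.521,-.017,.09)),proj("scene",(.521,-.017,.06)),proj("scene",(.521,-.017,.09)))
a=cv2.resize(cv2.imread("pics/s5.png")[140:250,170:290],None,fx=5,fy=5,interpolation=cv2.INTER_CUBIC)
b=cv2.resize(cv2.imread("pics/t5.png")[170:260,230:275],None,fx=4,fy=6,interpolation=cv2.INTER_CUBIC)
b=cv2.resize(b,(180,550))
cv2.imwrite("pics/s5c.png",np.hstack([a,b]))
```

```text
14.3 [0.4814 0.2971 0.2631] [[-0.0291  0.9374  0.347 ]
 [-0.0227  0.3465 -0.9378]
 [-0.9993 -0.0352  0.0112]] [-0.0811 -0.1967 -6.3031]
top_two scene [(0.56, array([169.7, 212.8]), array([0.5012, 0.3307]))]
top_two top [(0.24, array([229.7, 140.4]), array([0.4874, 0.292 ]))]
top_three scene [(0.41, array([181.2, 253.6]), array([0.5911, 0.1606]))]
top_three top [(0.51, array([193.7, 195. ]), array([0.5894, 0.1483]))]
top_one scene [(0.55, array([229.8, 258.3]), array([ 0.4488, -0.1384])), (0.51, array([211.5, 260.2]), array([ 0.507 , -0.0443]))]
top_one top [(0.45, array([219.2, 251.7]), array([ 0.5203, -0.0101]))]
[220.4683 254.6752] [218.9728 254.2249] [214.4449 260.2129] [206.8216 259.9668]
```

View pics/s5c.png

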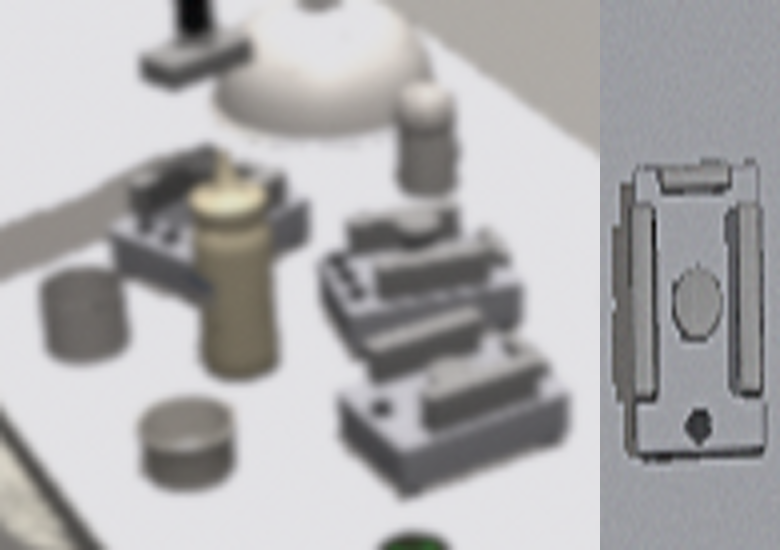

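Request:
jog_arm(plan="0 6 -5 0 0.6 2;0 5 -4 0 0 0;20 0 0 0 0 0;20 0 0 0 0 0;15 0 0 0 0 0;12 0 0 0 0 0;5 0 0 0 0 0;0 0 0 0 0 0")

```text
time_s: 15.27
tcp_pos: [0.4906, 0.3135, 0.1904]
tool_rot: [[0.001, 0.937, 0.35], [0.003, 0.35, -0.937], [-1.0, 0.002, -0.002]]
ft_force: [-1.0, 0.3, -6.5]
grip_width: 0.0228
```

Run:
```python
from h import *
np.set_printoptions(precision=4,suppress=True)
im=save("scene","s6");save("top","t6")
s=r.read_state();print(s["time_s"],s["tcp_pos"],s["tool_rot"],s["ft_force"])
a=cv2.resize(cv2.imread("pics/s6.png")[140:230,170:260],None,fx=6,fy=6,interpolation=cv2.INTER_CUBIC)
b=cv2.resize(cv2.imread("pics/t6.png")[190:280,95:135],None,fx=6,fy=6,interpolation=cv2.INTER_CUBIC)
cv2.imwrite("pics/s6c.png",np.hstack([a,b]))
```

```text
15.3667 [0.4913 0.3138 0.1916] [[ 0.003   0.9367  0.3503]
 [ 0.004   0.3502 -0.9367]
 [-1.      0.0042 -0.0027]] [-0.2454 -0.5725 -6.3692]
```

View pics/s6c.png

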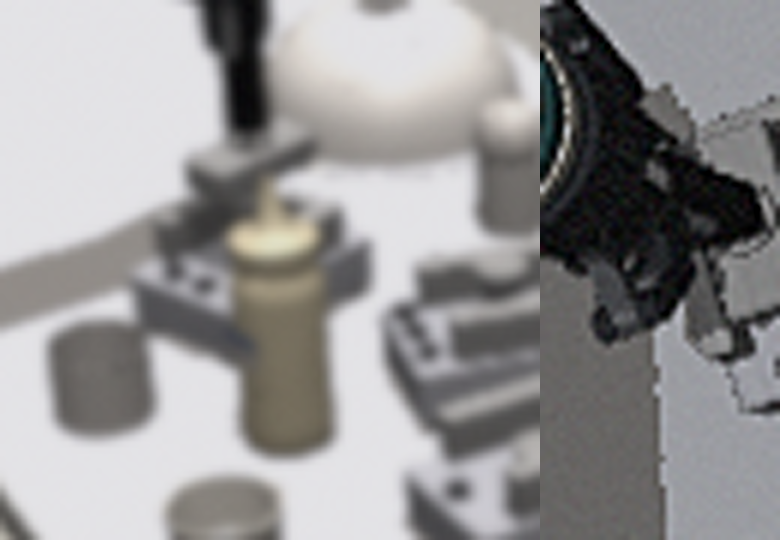

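The head hangs over press two, aligned with its axis and clear of the bottle.

Request:
jog_arm(plan="0 -3 3 0 0 0;5 0 0 0 0 0;6 0 0 0 0 0;5 0 0 0 0 0;5 0 0 0 0 0;5 0 0 0 0 0;4 0 0 0 0 0;0 0 0 0 0 0")

```text
time_s: 16.03
tcp_pos: [0.4923, 0.311, 0.1652]
tool_rot: [[0.008, 0.937, 0.35], [0.011, 0.35, -0.937], [-1.0, 0.011, -0.007]]
ft_force: [-0.6, 0.9, -7.1]
grip_width: 0.0228
```

Request:
jog_arm(plan="4 0 0 0 0 0;4 0 0 0 0 0;5 0 0 0 0 0;5 0 0 0 0 0;5 0 0 0 0 0;5 0 0 0 0 0;4 0 0 0 0 0;4 0 0 0 0 0")

```text
time_s: 16.7
tcp_pos: [0.4939, 0.3102, 0.1645]
tool_rot: [[-0.008, 0.937, 0.35], [0.029, 0.35, -0.936], [-1.0, 0.003, -0.03]]
ft_force: [-11.8, -7.1, 29.3]
grip_width: 0.0225
```

Run:
```python
from h import *
np.set_printoptions(precision=4,suppress=True)
im=save("scene","s7");save("top","t7")
s=r.read_state();R=np.array(s["tool_rot"]);print(s["time_s"],s["tcp_pos"],R,s["ft_force"],s["torque"],"tool f",R.T@s["ft_force"],"tool t",R.T@s["torque"])
a=cv2.resize(cv2.imread("pics/s7.png")[145:205,180:250],None,fx=8,fy=8,interpolation=cv2.INTER_CUBIC)
b=cv2.resize(cv2.imread("pics/t7.png")[200:260,110:160],None,fx=8,fy=8,interpolation=cv2.INTER_CUBIC)
cv2.imwrite("pics/s7c.png",np.hstack([a,b])[:, :800])
```

```text
16.8 [0.4938 0.3103 0.1645] [[-0.0081  0.9366  0.3502]
 [ 0.0293  0.3503 -0.9362]
 [-0.9995  0.0027 -0.0303]] [-12.1564  -5.8988  30.6807] [-2.188   2.895  -0.0718] tool f [-30.7406 -13.3708   0.3369] tool t [ 0.1743 -1.0355 -3.4743]
```

View pics/s7c.png

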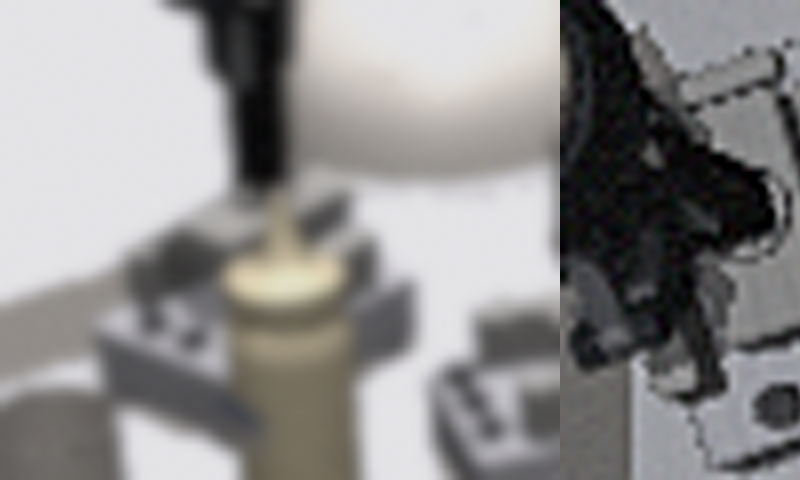

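```bash
cat >> h.py <<'E'
def box(cam,o,yaw,x0,x1,y0,y1,z):
    c,s=np.cos(np.radians(yaw)),np.sin(np.radians(yaw))
    return np.array([proj(cam,[o[0]+c*x-s*y,o[1]+s*x+c*y,z]) for x,y in((x0,y0),(x1,y0),(x1,y1),(x0,y1))])
def crop(f,r0,r1,c0,c1,k): return cv2.resize(cv2.imread(f)[r0:r1,c0:c1],None,fx=k,fy=k,interpolation=cv2.INTER_CUBIC)
def draw(a,b,r0,c0,k,col): cv2.polylines(a,[np.round((b[:,::-1]+.5-[c0,r0])*k).astype(int)],True,col,1,cv2.LINE_AA)
E
python3 - <<'E'
from h import *
r0,r1,c0,c1,k=195,265,110,160,8
A=crop("pics/t7.png",r0,r1,c0,c1,k);B=crop("pics/t0.png" if 0 else "pics/top0.png",r0,r1,c0,c1,k)
o=(.488,.312);yw=20
for y0,y1 in((29,45),(-45,-29)): draw(B,box("top",o,yw,-.044,.044,y0/1e3,y1/1e3,.076),r0,c0,k,(0,255,255))
draw(B,box("top",o,yw,-.068,.068,-.046,.046,.045),r0,c0,k,(0,255,0))
t=(.4938,.3103); f=np.array([-.0081,.0293])*.076
h=(t[0]+f[0],t[1]+f[1]); draw(A,box("top",h,20.5,-.042,.042,-.02,.02,.1),r0,c0,k,(0,0,255))
for y0,y1 in((29,45),(-45,-29)): draw(A,box("top",o,yw,-.044,.044,y0/1e3,y1/1e3,.076),r0,c0,k,(0,255,255))
cv2.imwrite("pics/v12.png",np.hstack([A,B]))
E
```

```text
(no output)
```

View pics/v12.png

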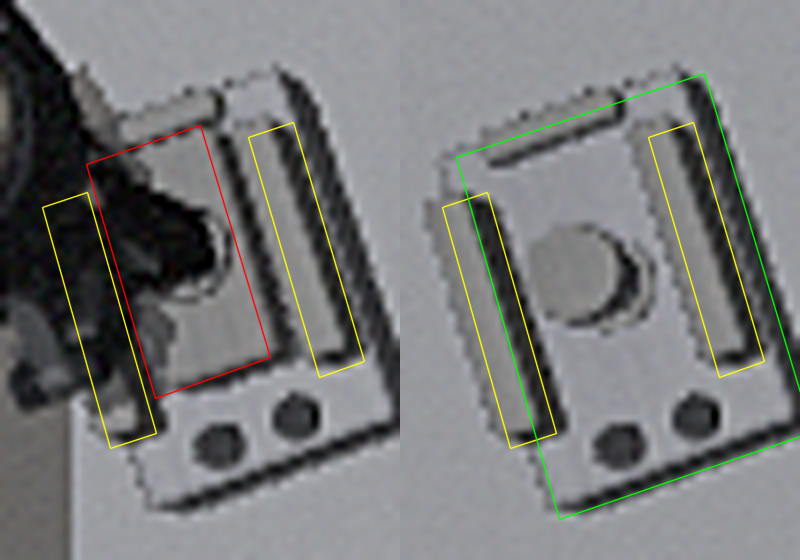

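The overlay shows the cheeks about 4 mm further to +y than I assumed, so the head caught the right cheek at its top. I'll back off, shift 9 mm and turn about 0.5°.

Request:
jog_arm(plan="-8 0 0 0 0 0;-4 0 0 0 -1.2 0;0 -2 -5 -0.5 -0.7 0;0 0 -4 0 0 0;0 0 0 0 0 0;0 0 0 0 0 0;0 0 0 0 0 0;0 0 0 0 0 0")

```text
time_s: 17.47
tcp_pos: [0.4872, 0.3198, 0.174]
tool_rot: [[0.005, 0.932, 0.361], [-0.006, 0.362, -0.932], [-1.0, 0.003, 0.008]]
ft_force: [0.1, 0.5, -6.0]
grip_width: 0.0227
```

Request:
jog_arm(plan="0 1 2 0 0.3 0;5 0 0 0 0 0;5 0 0 0 0 0;5 0 0 0 0 0;5 0 0 0 0 0;5 0 0 0 0 0;4 0 0 0 0 0;3 0 0 0 0 0")

```text
time_s: 18.13
tcp_pos: [0.4904, 0.318, 0.1476]
tool_rot: [[-0.001, 0.933, 0.36], [0.005, 0.36, -0.933], [-1.0, 0.001, -0.005]]
ft_force: [-10.9, -5.9, 35.7]
grip_width: 0.0228
```

Request:
jog_arm(plan="5 0 0 0 0 0;5 0 0 0 0 0;5 0 0 0 0 0;0 0 0 0 0 0;-8 0 0 0 0 0;-20 0 0 0 0 0;-25 0 0 0 0 0;-25 0 0 0 0 0")

```text
time_s: 18.8
tcp_pos: [0.4898, 0.313, 0.2243]
tool_rot: [[-0.016, 0.934, 0.357], [0.007, 0.358, -0.934], [-1.0, -0.013, -0.013]]
ft_force: [0.6, 0.5, -5.9]
grip_width: 0.0226
```

Request:
jog_arm(plan="-25 0 0 0 0 0;-25 0 0 0 0 0;-20 0 0 0 0 0;0 0 0 7 0 0;0 0 0 7 0 0;0 0 0 7 0 0;0 0 0 7 0 0;0 0 0 5 0 0")

```text
time_s: 19.47
tcp_pos: [0.4941, 0.3113, 0.3005]
tool_rot: [[-0.008, 0.973, -0.23], [0.01, -0.23, -0.973], [-1.0, -0.01, -0.008]]
ft_force: [0.3, 0.3, -5.3]
grip_width: 0.0229
```

Run:
```python
from h import *
np.set_printoptions(precision=4,suppress=True)
save("top","t8");save("scene","s8")
s=r.read_state();print(s["time_s"],s["tcp_pos"],s["tool_rot"],s["ft_force"])
# press pose fit: masked correlation of dark/bright not needed; use body silhouettes
for l in("press_one","press_two","press_three"):
  for c in("top","scene"):
    print(l,c,[(round(d["p"],2),np.array(d["centre"]),ray(c,d["centre"],0)[:2]) for d in r.spot_point(c,l)[:2]])
for l in("top_one","top_two","top_three"):
    print(l,[(round(d["p"],2),np.array(d["centre"]),ray("top",d["centre"],.06 if l!="top_three" else .09)[:2]) for d in r.spot_point("top",l)[:2]])
```

```text
19.5667 [0.4939 0.3113 0.3002] [[-0.0083  0.9745 -0.2243]
 [ 0.0095 -0.2243 -0.9745]
 [-0.9999 -0.0103 -0.0074]] [-0.0493  0.0886 -5.6439]
press_one top []
press_one scene [(0.69, array([228.4, 259.5]), array([ 0.5201, -0.01  ]))]
press_two top [(0.94, array([230.3, 139.7]), array([0.4954, 0.3243]))]
press_two scene [(0.71, array([193.9, 210.4]), array([0.4741, 0.3096]))]
press_three top [(0.91, array([198.2, 199.1]), array([0.5943, 0.1535]))]
press_three scene [(0.65, array([203.8, 255.8]), array([0.59  , 0.1474]))]
top_one [(0.67, array([218.9, 253.5]), array([ 0.5254, -0.0136]))]
top_two [(0.68, array([223.5, 251.3]), array([ 0.5123, -0.0077])), (0.51, array([232.4, 136. ]), array([0.4829, 0.3138]))]
top_three [(0.43, array([195.5, 197.1]), array([0.5844, 0.1422]))]
```

```bash
cat > fit.py <<'E'
from h import *
from scipy.optimize import differential_evolution as DE
g=cv2.cvtColor(cv2.imread("pics/top0.png"),cv2.COLOR_BGR2GRAY).astype(np.float32)
g=cv2.GaussianBlur(g,(0,0),.8); G=np.minimum(np.hypot(cv2.Sobel(g,5,1,0),cv2.Sobel(g,5,0,1)),150)
def seg(a,b,n): return a+(b-a)*np.linspace(0,1,n)[:,None]
pts=[]
def rect(x0,x1,y0,y1,z):
    c=[np.array(q+(z,)) for q in((x0,y0),(x1,y0),(x1,y1),(x0,y1))]
    for i in range(4): pts.append(seg(c[i],c[(i+1)%4],int(np.linalg.norm(c[i]-c[(i+1)%4])*600)))
rect(-.044,.044,.029,.045,.076);rect(-.044,.044,-.045,-.029,.076);rect(-.068,.068,-.046,.046,.045)
th=np.linspace(0,2*np.pi,40); pts.append(np.c_[.017*np.cos(th),.017*np.sin(th),0*th+.09])
P=np.vstack(pts)
cp=r.camera_params("top");K=np.array(cp["mtx"]);A=np.array(cp["attitude"]);O=np.array(cp["origin"])
def cost(q):
    c,s=np.cos(q[2]),np.sin(q[2])
    W=np.c_[q[0]+c*P[:,0]-s*P[:,1],q[1]+s*P[:,0]+c*P[:,1],P[:,2]]
    C=(W-O)@A*[1,-1,-1]; u=C@K.T; u=u[:,:2]/u[:,2:]
    return -cv2.remap(G,u[:,0].astype(np.float32)[None],u[:,1].astype(np.float32)[None],1).mean()
for n,x,y,w in(("one",.522,-.014,1.8),("two",.489,.315,20.5),("three",.584,.148,-12)):
    w=np.radians(w); f=DE(cost,[(x-.012,x+.012),(y-.012,y+.012),(w-.1,w+.1)],seed=1)
    print(n,f.x[:2].round(4),np.degrees(f.x[2]).round(1),f.fun.round(1))
E
python3 fit.py
```

```text
one [ 0.5212 -0.0172] 2.0 -114.3
two [0.4871 0.3096] 22.2 -107.9
three [0.5792 0.1452] -10.2 -107.0
```

Run:
```python
from h import *
g=cv2.cvtColor(cv2.imread("pics/top0.png"),cv2.COLOR_BGR2GRAY)
print("cols 176..220"); 
for y in range(172,228): print(y,"".join("%x"%(v//12) if v//12<16 else "g" for v in g[y,174:222]))
o=(.584,.149);yw=-11.5
print("cheekL",box("top",o,yw,-.044,.044,.029,.045,.076).round(1).tolist());print("cheekR",box("top",o,yw,-.044,.044,-.045,-.029,.076).round(1).tolist())
print("deck",box("top",o,yw,-.068,.068,-.046,.046,.045).round(1).tolist(),"disc",proj("top",(*o,.09)))
```

```text
cols 176..220
172 cccccccdcccdcccccdcddcddcccccccccccdcccccccccccd
173 cccccccccccddc8b9ccccccccddcdccccccccddccccccdcc
174 cdcccccccccddaccbba7a98bcdccdcdcdcdccdcccdcdcccc
175 cccccccccccdd7ddcdd7bbba9998a9ccdcccdcdccddcccdc
176 ccccccccccddd8ccccd7bbbbbbbbaa998b9ccccddccccccc
177 ccccdccccccc9accccc689abbbbbbbabba9a9cccccdccccc
178 cccccccccdb9bbcdccda5545799bbbbbbbba4ba999ccdddc
179 ccccccccdaaab99ccccddd775524578aabca4ddddcbacdcd
180 ccccccccd7bbbc95cccccdddde87765446765ddcdddc6cdc
181 ccccdccdc9abbc736dcccccccdddddddbb58adccccda27dd
182 cccccdcd99abbb532dcccccccdcccdcdddddcdcdcdd837dd
183 cccccccdaaabba335dccccccccccccdcdcdc9cdccdc635dd
184 cccccccd6abbca236dcccccccccccdccccd8aa999ec339dc
185 ccccccdd7abbc832addcccccccccdcccddcaabbc3dc33bdd
186 ddccccdc9abbb533bcccccccccdccccccd5aabcb27943edc
187 dcccccd6abbca335dcccccccdcccccccdd5bbbca33735ddc
188 ccccccd6bbbca236dcccccccccccccccdd7bbbc936436dcd
189 ccccccd7abbc833bddccccccccccdcccd6aabbc63743bdcc
190 cccccdc9aabb632bdcaaaaa99ccccccdd4aabcb43943eddc
191 dcccdd6abbbb335dcaababbba8cdcccdd5bbbbb34633eddc
192 cccdcd5abbca236daaaaab
[... 1428 characters left out ...]
58eddd634543bddc32bdccccccccc
220 cccddd8866542247abcdedddde54546ddda33bddcccccccd
221 cccccdddeeeb8665222489bbcda578eddd743eccccdcdccc
222 ccccccddccdddede8866322237abccdddc537ddcccdcdccc
223 cccddcccccccdcddddde988665342379bb43bddcccccdccc
224 dcccccccccccccccccddddddedbb66532134bddccccdccdd
225 cccccdcdccccccccccccccddddddddeb8669dccccccccccc
226 cccddcdcdccdddccccccdcccdcccdddddddddccccdcccdcc
227 cccdcdcccccccccccdcdccccccccccccddcccccccccccccc
cheekL [[209.6, 181.6], [179.5, 189.4], [178.3, 183.9], [208.4, 176.0]]
cheekR [[215.2, 207.5], [185.0, 215.0], [183.8, 209.4], [214.0, 201.9]]
deck [[225.0, 207.5], [179.6, 218.8], [173.0, 188.0], [218.2, 176.2]] disc [195.60408347 194.64807021]
```

Press three reads (.585, .149) with yaw −11.5°, going by the disc, cheeks and deck corners. I'm moving there.

Request:
jog_arm(plan="0 15 17 -0.7 -0.4 0.6;0 20 23 -0.7 0 0;0 20 23 0 0 0;0 20 23 0 0 0;0 20 23 0 0 0;0 15 17 0 0 0;0 8 9 0 0 0;0 0 0 0 0 0")

```text
time_s: 20.68
tcp_pos: [0.5855, 0.1524, 0.2998]
tool_rot: [[0.001, 0.982, -0.187], [0.003, -0.187, -0.982], [-1.0, 0.001, -0.003]]
ft_force: [1.4, -0.1, -5.8]
grip_width: 0.0232
```

Request:
jog_arm(plan="20 0 0 0 0 0;25 0 0 0 0 0;25 0 0 0 0 0;10 0 0 0 0 0;0 0 0 0 0 0;0 0 0 0 0 0;0 0 0 0 0 0;0 0 0 0 0 0")

```text
time_s: 21.35
tcp_pos: [0.5873, 0.1563, 0.2208]
tool_rot: [[0.006, 0.983, -0.184], [0.008, -0.184, -0.983], [-1.0, 0.004, -0.009]]
ft_force: [-0.2, -0.8, -5.3]
grip_width: 0.0227
```

Request:
jog_arm(plan="0 -1 4 0.9 -0.5 0;0 0 3 0 0 0;10 0 0 0 0 0;12 0 0 0 0 0;10 0 0 0 0 0;6 0 0 0 0 0;0 0 0 0 0 0;0 0 0 0 0 0")

```text
time_s: 22.02
tcp_pos: [0.5864, 0.1498, 0.1816]
tool_rot: [[0.008, 0.98, -0.201], [0.001, -0.201, -0.98], [-1.0, 0.008, -0.002]]
ft_force: [0.9, -0.1, -5.6]
grip_width: 0.0231
```

Run:
```python
from h import *
im=save("top","t9")
s=r.read_state();print(s["time_s"],s["tcp_pos"].round(4) if hasattr(s["tcp_pos"],"round") else s["tcp_pos"])
g=cv2.cvtColor(cv2.imread("pics/t9.png"),cv2.COLOR_BGR2GRAY)
for y in range(172,228): print(y,"".join("%x"%min(15,v//12) for v in g[y,170:222]))
t=s["tcp_pos"];print("head@tcp",box("top",t[:2],-11.5,-.042,.042,-.02,.02,t[2]-.064).round(1).tolist())
```

```text
22.0667 [0.5863 0.1498 0.1816]
172 254533223222524c4312118ffeeeeeeeeeeeeeeeeeeeeeeeeeee
173 12221213222441a63402108feeeeeeeeeeeeeeeeeeeeeeeeeeee
174 21222123223417d433021079ba9ceeeeeeeeeeeeeeeeeeeeeeee
175 2222211222542f6242101089ddccbab9caeeeeeeeeeeeeeeeeee
176 3122212225418a4332102189cccdcccccbbaacaeeeeeeeeeeeee
177 222222224418d6342112006788bccccccccdccbbaeeeeeeeeeee
178 22321125418f64331112117dcb9897bcccccccdb4dcbaaeeeeee
179 2221224428f633421101127dcccccab977abccdb4ffeeecbeeee
180 211244336f6324220112134accccccdccb2357876feeeefd7eee
181 32123279b532430212100146dcccccccdb49dc69bfeeeefb28ee
182 213246f75323301101022119dcccccccdb29ffffefeeeef938fe
183 24579943223211012212100adcccccccc91ceeeeaeeeeee636fe
184 4a6853222411101120211102cdccccccb62cfee9bcaaafe44aee
185 4323222310122010122110105cdccccdc42ffeebbcde4fd33dfe
186 22243220021021121321102006cdcccdb37fee6bccdc38b44fee
187 111200212111111112201011005cdccc92cfef5cccdc23846fee
188 0001111111211011111111100005dddc63cfee8dccea37547fee
189 0110111011111100021011021000addc35fef7bccdd63743deee
190 1112211211110211113011110100acda26fef4b
[... 1496 characters left out ...]
217 eeeeeefadefd669cfeef455545feee54545eefe744feeeeeeeee
218 eeeeeef868acdeffeeef85444ceef645553aefd547feeeeeeeee
219 eeeeeeefa722238accdef7569feef745553cffd43cfeeedeeeee
220 eeeeeeeeef9976632258bddfffeeff64557fefb33deeeeeeeeee
221 eeeeeeeeeefffffd977623259acddfc689ffef844feeeeeeeeee
222 eeeeeeeeeeeeeeeeffff8977322248bddefefe647feeeeeeeeee
223 eeeeeeeeeeeeeeeeeeeeffffa9977544338acc43cfeeeeeeeeee
224 eeeeeeeeeeeeeeeeeeeeeeeeffffffdc66642234ceeeeeeeeeee
225 eeeeeeeeeeeeeeeeeeeeeeeeeeeeeeeffffc976afeeeeeeeeeee
226 eeeeeeeeeeeeeeeeeeeeeeeeeeeeeeeeeeefffffeeeeeeeeeeee
227 eeeeeeeeeeeeeeeeeeeeeeeeeeeeeeeeeeeeeeeeeeeeeeeeeeee
head@tcp [[209.3, 195.8], [179.5, 203.4], [176.4, 189.1], [206.2, 181.3]]
```

The head is within about 2 mm of centre over the gap. Pressing three.

Request:
jog_arm(plan="4 0 1 0 0 0.4;5 0 0 0 0 0;5 0 0 0 0 0;5 0 0 0 0 0;5 0 0 0 0 0;5 0 0 0 0 0;5 0 0 0 0 0;4 0 0 0 0 0")

```text
time_s: 22.73
tcp_pos: [0.5877, 0.1483, 0.1489]
tool_rot: [[0.015, 0.98, -0.2], [0.005, -0.2, -0.98], [-1.0, 0.014, -0.008]]
ft_force: [-4.0, -1.1, 6.7]
grip_width: 0.023
```

Request:
jog_arm(plan="5 0 0 0 0 0;5 0 0 0 0 0;5 0 0 0 0 0;5 0 0 0 0 0;5 0 0 0 0 0;5 0 0 0 0 0;5 0 0 0 0 0;5 0 0 0 0 0")

```text
time_s: 23.4
tcp_pos: [0.5893, 0.1461, 0.1474]
tool_rot: [[0.004, 0.98, -0.199], [0.035, -0.199, -0.979], [-0.999, -0.003, -0.035]]
ft_force: [-13.5, -3.1, 35.4]
grip_width: 0.0228
```

Request:
jog_arm(plan="-8 0 0 0 -1 0;-20 0 0 0 -1 0;-25 0 0 0 0 0;-25 0 0 0 0 0;-25 0 0 0 0 0;-20 0 0 0 0 0;0 0 15 0 0 0;0 -3 30 0 0 0")

```text
time_s: 24.07
tcp_pos: [0.5798, 0.1086, 0.2748]
tool_rot: [[0.004, 0.982, -0.19], [0.005, -0.19, -0.982], [-1.0, 0.003, -0.006]]
ft_force: [0.4, 0.9, -6.6]
grip_width: 0.0226
```

Request:
jog_arm(plan="0 -4 38 0 0 0;0 -4 38 0 0 0;0 -4 38 0 0 0;0 -4 38 0 0 0;0 -4 38 0 0 0;0 -4 38 0 0 0;0 -4 38 0 0 0;0 -4 38 0 0 0")

```text
time_s: 24.73
tcp_pos: [0.4854, -0.1936, 0.2665]
tool_rot: [[0.009, 0.984, -0.18], [0.008, -0.18, -0.984], [-1.0, 0.007, -0.009]]
ft_force: [0.9, -1.1, -7.1]
grip_width: 0.023
```

Request:
jog_arm(plan="0 0 0 -7 0 0;0 0 0 -7 0 0;0 0 0 -7 0 0;0 0 0 -7 0 0;0 0 0 -7 0 0;0 0 0 -7 0 0;0 0 0 -7 0 0;0 0 0 -7 0 0")

```text
time_s: 25.4
tcp_pos: [0.4733, -0.2116, 0.2608]
tool_rot: [[0.008, 0.694, 0.72], [0.001, 0.72, -0.694], [-1.0, 0.006, 0.005]]
ft_force: [0.0, -0.8, -5.9]
grip_width: 0.0225
```

Request:
jog_arm(plan="0 0 0 -7 0 0;0 0 0 -7 0 0;0 0 0 -7 0 0;0 0 0 -6 0 0;0 0 0 0 0 0;0 0 0 0 0 0;0 0 0 0 0 0;0 0 0 0 0 0")

```text
time_s: 26.07
tcp_pos: [0.4679, -0.2142, 0.2547]
tool_rot: [[0.005, 0.285, 0.958], [0.002, 0.958, -0.285], [-1.0, 0.003, 0.004]]
ft_force: [-0.5, 0.2, -6.0]
grip_width: 0.0228
```

Run:
```python
from h import *
np.set_printoptions(precision=4,suppress=True)
save("top","t10");save("scene","s10")
s=r.read_state();print(s["time_s"],s["tcp_pos"],s["tool_rot"],s["joint_pos"],s["ft_force"])
g=cv2.cvtColor(cv2.imread("pics/t10.png"),cv2.COLOR_BGR2GRAY)
for n,(x,y) in dict(one=(.522,-.015),two=(.49,.316),three=(.585,.149)).items():
    a=proj("top",(x,y,.09));b=proj("top",(x,y,.06));print(n,"up",a,"down",b)
    c0=int(b[1])-13;r0=int(b[0])-9;print("r0,c0",r0,c0)
    for yy in range(r0,r0+19): print("".join("%x"%min(15,v//12) for v in g[yy,c0:c0+27]))
```

```text
26.1667 [ 0.4681 -0.2141  0.2549] [[ 0.005   0.2841  0.9588]
 [ 0.002   0.9588 -0.2841]
 [-1.      0.0033  0.0043]] [-0.2197  0.2313  0.6863  1.9431 -0.1758  1.0215  1.8281] [ 0.246  -0.0027 -5.9279]
one up [218.6015 253.5023] down [220.1068 253.9721]
r0,c0 211 240
ddd3beeeeeeeeeeeeeeeef887d6
ddd4bfeeeeeeeeeeeeeeef796d7
ddd4beeeeeeeeeaeeeeeee89577
ddd4beeeeeecbccbcdeef889677
dde4beeede9cccccccaef989677
cdd4beef68cccdccccd48899577
dde4bfef6bccccccddd68989677
dde5bfef8dcccdccddd76999677
ddd5bfef8dcccdccdd677989677
cde5beef6dcccddcd6777989577
dde6bfee4ccccdcde6757989577
dde6beef97cdcddcd7759999577
dde67feef79cdde676479889777
dde77feeef66cde765799989777
cde67feeef98564659999889777
dde77feeeeff898999999899777
dde78feeeeee888899898989777
dde78feeef78898899998988767
cde78feeef88889888898999668
two up [228.6295 131.6204] down [229.8721 135.4014]
r0,c0 220 122
ddddeddddddddeeedeeabcddc44
8eddddddddddddeeeee9bcccd74
8edddeedddedddeedeefacccdb3
2eedddddedededeeeeeeabccdc5
28eedddddde9bccaeeee9bccdd9
38eeddeedcccbcbbaaeefacccdb
32edddeecbbccbbcc9aefaccccc
32beddedabbcbccccd3af9bccdd
348eddebbbbc
[... 195 characters left out ...]
bcb877ceeeeeeacc
da332beedeeab67feeeeeeee9bc
dc3438edddeeeeeedeeedeeee9c
cc6432eeedddedeedddeeeeefac
three up [195.2496 194.665 ] down [197.3654 196.7032]
r0,c0 188 183
cceb337eedeedeeeeeeeeeeee8c
ccd933ceedeeeeeedeeeeeef7bc
cdd633ceedeeeeeeeeeeeeef4bc
ddc335fedeedeeeeddeeeeef5cc
cdb337feeeecbbcb8aeeeeee8cc
ce942ceeecbbcbcccaaeeef6bcc
dd432ceedabbbcccccaefef5bcc
dc433fee9cccccccccc8efe7ccd
eb337feeabbcccccccd7ef77cdd
d933ceedbcbbccccccd8ef79ccd
d433cee8abccccccccd5bf5bcdd
c342feef7cccccccccd5ff6cccd
b327feee7bccccddcd87f86cccd
943ceeeef8bcccdcc85ff89ccde
532ceeeef889cbc876bff7cccde
343feeeeeef966679ffef6cccdd
346feeeeeeefffffeeeef6ccddc
439feeeeeeeeeeeeeeeef8ccdea
42ceeeeeeeeeeeeeeeeeebccde4
```

Run:
```python
from h import *
from scipy.optimize import differential_evolution as DE
np.set_printoptions(precision=2,suppress=True)
th=np.linspace(0,2*np.pi,60)
def fit(f,c):
    g=cv2.GaussianBlur(cv2.cvtColor(cv2.imread(f),cv2.COLOR_BGR2GRAY).astype(np.float32),(0,0),.6)
    G=np.minimum(np.hypot(cv2.Sobel(g,5,1,0),cv2.Sobel(g,5,0,1)),120)
    def cost(q): return -cv2.remap(G,(q[1]+q[2]*np.cos(th)).astype(np.float32)[None],(q[0]+q[2]*np.sin(th)).astype(np.float32)[None],1).mean()
    return DE(cost,[(c[0]-4,c[0]+4),(c[1]-4,c[1]+4),(5.7,6.8)],seed=0).x
for n,(x,y) in dict(one=(.522,-.015),two=(.49,.316),three=(.585,.149)).items():
    a=proj("top",(x,y,.09));b=proj("top",(x,y,.06))
    print(n,"exp shift",b-a,[fit(f"pics/{f}.png",(a+b)/2) for f in("top0","t5","t10")])
```

```text
one exp shift [1.51 0.47] [array([218.67, 252.8 ,   6.79]), array([219.41, 254.15,   6.64]), array([219.52, 253.53,   6.54])]
two exp shift [1.24 3.78] [array([228.88, 132.07,   6.8 ]), array([225.26, 133.09,   5.71]), array([230.05, 135.12,   6.57])]
three exp shift [2.12 2.04] [array([195.81, 195.1 ,   6.8 ]), array([195.81, 195.13,   6.8 ]), array([197.49, 196.52,   6.53])]
```

Request:
jog_arm(plan="0 -18 3 0 0 0;0 -20 3 0 0 0;0 -7 1 0 0 0;0 0 0 0 0 0;15 0 0 0 0 0;25 0 0 0 0 0;25 0 0 0 0 0;20 0 0 0 0 0")

```text
time_s: 26.83
tcp_pos: [0.4689, -0.2581, 0.1719]
tool_rot: [[0.018, 0.284, 0.959], [0.001, 0.959, -0.284], [-1.0, 0.006, 0.017]]
ft_force: [-0.3, -0.1, -6.6]
grip_width: 0.0227
```

Request:
jog_arm(plan="0 0 -4 0 1 -0.3;15 0 0 0 0 0;18 0 0 0 0 0;15 0 0 0 0 0;10 0 0 0 0 0;5 0 0 0 0 0;0 0 0 0 0 0;0 0 0 0 0 0")

```text
time_s: 27.5
tcp_pos: [0.4671, -0.2499, 0.1073]
tool_rot: [[-0.007, 0.279, 0.96], [0.006, 0.96, -0.279], [-1.0, 0.004, -0.008]]
ft_force: [-0.1, -0.3, -6.2]
grip_width: 0.0228
```

Request:
jog_arm(plan="0 -7 0 0 -0.4 0;0 -5 0 0 0 0;0 0 0 0 0 0;2 0 0 0 0 0;2 0 0 0 0 0;2 0 0 0 0 0;2 0 0 0 0 0;1 0 0 0 0 0")

```text
time_s: 28.17
tcp_pos: [0.4656, -0.2643, 0.1016]
tool_rot: [[0.007, 0.28, 0.96], [0.002, 0.96, -0.28], [-1.0, 0.003, 0.006]]
ft_force: [0.1, -0.2, -6.3]
grip_width: 0.0226
```

Request:
jog_arm(plan="1.5 0 0 0 0.3 0;1.5 0 0 0 0 0;1.5 0 0 0 0 0;1.5 0 0 0 0 0;0 0 0 0 0 0;0 0 0 0 0 0;0 0 0 0 0 0;0 0 0 0 0 0")

```text
time_s: 28.83
tcp_pos: [0.4669, -0.2648, 0.1008]
tool_rot: [[0.002, 0.28, 0.96], [0.007, 0.96, -0.28], [-1.0, 0.007, 0.0]]
ft_force: [0.1, -0.5, -6.3]
grip_width: 0.023
```

Request:
jog_arm(plan="1.5 0 0 0 0 -0.3;1.5 0 0 0 0 0;1.5 0 0 0 0 0;1.5 0 0 0 0 0;1.5 0 0 0 0 0;1.5 0 0 0 0 0;1.5 0 0 0 0 0;1.5 0 0 0 0 0")

```text
time_s: 29.5
tcp_pos: [0.4679, -0.2651, 0.1005]
tool_rot: [[0.001, 0.279, 0.96], [0.011, 0.96, -0.279], [-1.0, 0.011, -0.002]]
ft_force: [-4.0, 2.8, 13.3]
grip_width: 0.0231
```

Contact comes at TCP z = 0.1005, against 0.1002 at pickup, so the handle didn't slip in the grip. Releasing.

Request:
jog_arm(plan="0 0 0 0 0 -0.5;0 0 0 0 0 0;0 0 0 0 0 0;0 0 0 0 0 0;0 0 0 0 0 0;0 0 0 0 0 0;0 0 0 0 0 0;0 0 0 0 0 0", jaw=1)

```text
time_s: 30.17
tcp_pos: [0.4712, -0.2667, 0.1026]
tool_rot: [[0.005, 0.278, 0.96], [-0.002, 0.961, -0.278], [-1.0, -0.0, 0.005]]
ft_force: [-0.8, -0.3, 0.2]
grip_width: 0.0855
```

Request:
jog_arm(plan="-5 0 0 0 0 0;-10 0 0 0 0 0;-15 0 0 0 0 0;-20 0 0 0 0 0;-20 0 0 0 0 0;-20 0 0 0 0 0;-20 0 0 0 0 0;-10 0 0 0 0 0")

```text
time_s: 30.83
tcp_pos: [0.4682, -0.2668, 0.2295]
tool_rot: [[-0.0, 0.281, 0.96], [-0.001, 0.96, -0.281], [-1.0, -0.001, 0.0]]
ft_force: [0.9, -0.0, -0.0]
grip_width: 0.0854
```

Run:
```python
from h import *
np.set_printoptions(precision=4,suppress=True)
save("top","t11");save("scene","s11")
s=r.read_state();print(s["time_s"],s["tcp_pos"],s["ft_force"],s["grip_width"])
for l,z in[("pounder",.012),("spice_jar",.012),("bottle",0),("shaker",0)]:
  for c in("scene","top"): print(l,c,[(round(d["p"],2),np.array(d["centre"]),ray(c,d["centre"],z)[:2]) for d in r.spot_point(c,l)[:3]])
  print(l,"sil",[(round(d["p"],2),np.array(d["centre"]),int(d["pixels"].sum()),[int(v) for v in (lambda q:(q[0].min(),q[0].max(),q[1].min(),q[1].max()))(np.nonzero(d["pixels"]))]) for d in r.silhouettes("scene",l)[:2]])
print("exp handle top",proj("scene",(.467,-.265,.144)),"base",proj("scene",(.467,-.265,.012)))
```

```text
30.9333 [ 0.4686 -0.2667  0.2287] [ 0.5233  0.8035 -0.2063] 0.0850126346297514
pounder scene [(0.81, array([270.4, 282.4]), array([ 0.4596, -0.265 ])), (0.71, array([198.7, 299.9]), array([0.7418, 0.0757])), (0.56, array([313.8, 319.5]), array([ 0.4486, -0.4744]))]
pounder top [(0.98, array([145.7, 217. ]), array([0.7551, 0.1042])), (0.64, array([240.4, 339.5]), array([ 0.4722, -0.2635])), (0.53, array([248. , 409.3]), array([ 0.4527, -0.4666]))]
pounder sil [(0.89, array([259. , 283.5]), 579, [231, 278, 276, 295]), (0.59, array([186.5, 300.1]), 268, [165, 201, 295, 305])]
spice_jar scene [(0.82, array([276.7, 254.5]), array([ 0.3738, -0.2483])), (0.44, array([189.6, 208.7]), array([0.4745, 0.325 ]))]
spice_jar top []
spice_jar sil [(0.93, array([265.6, 252.7]), 537, [246, 283, 246, 261])]
bottle scene [(0.87, array([214. , 218.1]), array([0.4369, 0.1535]))]
bottle top [(0.55, array([248.7, 194.5]), array([0.4434, 0.1602]))]
bottle sil [(0.71, array([195.2, 217.9]), 646, [171, 216, 208, 226])]
shaker scene [(0.77, array([176.8, 258.5]), array([0.7071, 0.3417])), (0.53, array([202.6, 255.3]), array([0.5927, 0.1565]))]
shaker top [(0.98, array([165.7, 139.6]), array([0.6924, 0.3385]))]
shaker sil [(0.59, array([165.7, 254.4]), 265, [157, 179, 249, 262])]
exp handle top [232.8917 284.417 ] base [269.6075 284.4977]
```

```bash
python3 -c "
from cell import r
print(r.finish_job())"
```

```text
the job is handed in; nothing more can be done
None
```

I knocked the three plungers down in the order one, two, three. I then stood the pounder back upright on the board, let go and handed the job in at about 31 s of the 61 s allowed.

**Plungers:** each push ended against a hard stop, with the face at about 59–60 mm:

| Press | TCP height at stop | Wrist force (unloaded −6 N) |
|---|---|---|
| one | 0.1467 m | 63 N |
| two | 0.1476 m | 36 N |
| three | 0.1474 m | 35 N |

- **Grip:** the pounder met the board at TCP height 0.1005 m, against 0.1002 m when gripped, so the handle did not slip.
- **Camera check (weaker):** in the top view the plunger heads moved 60–80% of the expected shift. Shadows disturb that fit, so I relied on the force and height instead. Press one's image shift was the least clear.

**Contact with a cheek:** on the first try at press two, the pounder's head caught the right cheek, with about 36 N of contact force. I backed off, shifted about 9 mm, and it went fully down. Press one also tilted the tool about 3° at its stop. Only the pounder was meant to touch the presses, and I saw no sign of the hand or arm touching them.

**Final checks:** the pounder stands upright at about (0.467, −0.265), with the head at least about 25 mm from the nearest board edge. The bottle, jar and shaker were found about where they were, within detector scatter. The gripper was open and clear above the handle.

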